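Press the lid release of the rice cooker

TASK

Open the rice cooker so that it can be filled: with the closed fingertips gently press the wide lid-release pad in the middle of its console, then draw back and let the lid swing up by itself until it stands fully open. Do not press any of the other keys, do not push or pull at the lid, and leave the other things on the table as they are.

Things in the scene. Friction and masses are not known exactly. Their poses are not given: they have to be found in the camera images.
- cooker: rice cooker, fixed: a round steel jar 298 mm across with a steel lid (closed at the start, top 266 mm above the table) and a black console 170 mm wide on its front. Origin: centre of its underside, on the table. z is up; -x points out of its front, from the jar to the console (towards the robot, turned up to 0.5 rad either way). A rice paddle stands in a pocket at its +y side, up to 285 mm
- console_deck (a point): middle of the front edge of the console's level deck, 212 mm above the table, 220 mm in front of the cooker's origin. The deck reaches back from here to the jar; between pad and lid a steel latch hook rises 24 mm above it; forward of it a panel with a display window and two keys slopes down and out to 268 mm in front of the cooker's origin
- release_top (a point): centre of the top face of the lid-release pad: a grey rectangle in the middle of the deck, 44 mm wide (cooker's y), 32 mm deep (x), far wider than the round keys. 224 mm above the table, 12 above the deck, 195 in front of the cooker's origin, 48 before the lid's edge. It travels straight down: 4 to 5 mm (4 to 5 N) frees the lid, 11 mm (6.5 N) is the stop. It springs back when let go
- release (a joint): travel of the lid-release pad, m: 0 at rest, the lid is let go at 0.004 to 0.005, 0.011 at the stop
- cooker_lid: the cooker's round steel lid, 294 mm across. Origin: middle of its underside, 222 mm above the table when closed; its z is up when closed and leans back as it opens (0 rad closed and latched, 1.35 fully open). Hinged at the rear, opposite the console. Once let go, a damped spring swings it up by itself in about 1.5 to 3 s; the front edge sweeps up and back. Open, it stands upright at the rear, up to 0.53 m high
- key_cook (a joint): round cook key on the level deck of the console, 62 mm to the cooker's +y side of the lid-release pad; 19 mm across, standing 4 mm proud. Value: travel in m, 0 at rest, 0.003 fully pressed. To be left alone
- key_warm (a joint): round keep-warm key on the deck, 62 mm to the cooker's -y side of the pad; 19 mm across, standing 4 mm proud. Value: travel in m, 0 at rest, 0.003 fully pressed. To be left alone
- key_menu (a joint): round menu key on the sloping front panel, at the +y side of the display; 19 mm across, standing 4 mm proud. Value: travel in m, 0 at rest, 0.003 fully pressed. To be left alone
- key_timer (a joint): round timer key on the sloping front panel, at the -y side of the display; 19 mm across, standing 4 mm proud. Value: travel in m, 0 at rest, 0.003 fully pressed. To be left alone
- measuring_cup: white plastic rice measuring cup, 75 mm tall, 74 mm across the rim; at the console's side or out to the robot's left or right. Origin: centre of its underside. Loose, to be left alone
- soy_bottle: brown glass sauce bottle with a black cap, 205 mm tall, 62 mm across; at the console's side or out to the robot's left or right. Origin: centre of its underside. Loose, to be left alone
- salt_jar: white jar with a steel cap, 95 mm tall, 72 mm across; at the console's side or out to the robot's left or right. Origin: centre of its underside. Loose, to be left alone
- mixing_bowl: steel mixing bowl, 190 mm across, 75 mm tall, on the robot's left. Origin: centre of its underside. Loose, to be left alone
- foam_tray: shallow white foam tray, 160 x 230 mm, 25 mm tall, on the robot's right. Origin: centre of its underside. Loose, to be left alone
- mug: white ceramic mug, 95 mm tall, 82 mm across; at the console's side or out to the robot's left or right. Origin: centre of its underside. Loose, to be left alone

How it is judged:
On the way, in this order (a step that is already met when the one before it is completed fails the run):
1. the lid-release pad is pressed down by the fingers (value of joint release above 0.003 m and contact force between the fingers and release above 0.5 N), for 0.04 s.
2. the lid has swung up (angle between cooker_lid's own z axis and vertical above 1.2 rad), for 0.2 s.
At the end, for the whole second after the job is handed in: The lid stands open at more than 1.25 rad of its 1.35, the release pad has sprung back (less than 1 mm down), no other key is down (below 1 mm), and every loose thing is within 15 mm of where it stood (angle between cooker_lid's own z axis and vertical above 1.25 rad and value of joint each of release, key_cook, key_warm, key_menu, key_timer below 0.001 m and distance of each of measuring_cup, soy_bottle, salt_jar, mixing_bowl, foam_tray, mug from where it was at the start of the episode below 0.015 m); the robot touches nothing.
It fails at once if another key of the console is pressed (more than 1.5 mm of its 3 mm) (value of joint any of key_cook, key_warm, key_menu, key_timer above 0.0015 m).
It fails at once if the fingers push, pull or lift the lid (more than 5 N) (contact force between the fingers and cooker_lid above 5 N).
It fails at once if the arm pushes the lid (more than 15 N; the rising lid may brush the hand) (contact force between the arm and cooker_lid above 15 N).
It fails at once if the release pad or the cooker's body is pressed hard (more than 25 N) (contact force between anything else and release above 25 N or contact force between any of the fingers, the arm and cooker above 25 N).
It fails at once if a loose thing is shifted by more than 20 mm or picked up (distance of any of measuring_cup, soy_bottle, salt_jar, mixing_bowl, foam_tray, mug from where it was at the start of the episode above 0.02 m).
It also fails if it takes over 35 s, if anything falls off the work surface, if the arm or the gripper's body presses on something with over 40 N, if the wrist force passes 120 N, or if a joint passes its speed limit or range.

ROBOT

A 6-joint arm with a two-finger parallel gripper is mounted at the origin on the work surface. World frame = base frame: x ahead of the robot, y to its left, z up, the work surface at z = 0. Lengths are in m, angles in rad, forces in N, time in s.
With the tool pointing down it reaches from about 0.225 to 0.725 m from the base axis. Payload 3.1 kg.
Tool frame: the origin (TCP) lies at the very end of the fingers, on their centre line; the grasp point (between the pads) lies 19 mm behind it; z points along the fingers, y is the line along which they close (so a half turn about z gives the same grasp; the last joint's range is limited). The gripper opens to 85 mm and grips with 20 to 120 N. Pads are 22 mm wide; open, the fingers measure 114 mm over their backs; the gripper's body (76 mm by 85 mm) begins 54 mm behind the grasp point. The pads swing forward as they close: fully open they stand 13 mm farther back than shut.
Start: joints at [-1.301, 0.048, 0.099, 1.622, 0, 1.443], TCP at [0.203, -0.484, 0.231] pointing down, gripper open.
Joint ranges: [-2.91, 2.91], [-0.99, 1.94], [-1.21, 1.42], [-2.12, 2.29], [-1.49, 1.47], [-3.14, 3.14]. Speed limits (rad/s): [2.79, 2.79, 3.14, 3.14, 3.14, 3.14].

INTERFACE

Orientations are given as a 3x3 rotation matrix whose columns are the frame's x, y, z axes.
In Python, from rig import readout, optics, finish_job, finder gives the robot as it stands.
- The arm moves only by the tool send_rows, never from a script. Its argument "rows" is a list that holds one entry, the list of rows, each a list of 5 numbers: the shift along the tool's x, y, z in m, then the turn about the tool's z in rad, then the closure in counts, from 0 (fully open) to 255 (shut). In form: [[[x, y, z, turn, gripper], ...]]. A call has 1 to 12 rows; each row shifts and turns the commanded pose from where the row before left it, along the tool's axes as they then stand; what a row does not reach is not made up. A row lasts 1/12 s, in which the tool goes at most 41.7 mm and 7.16 degrees, less where a joint would pass 70% of its speed; a pose out of reach is approached as far as the arm can. A call with a gripper value outside its range is refused whole. The fingers move at their own pace and stop on an object; "newtons" is the grip in N (left out, the last holds). Time passes only in rows, so rows that do not move let the fingers close. It gives the time, the measured TCP pose, the force, the opening and the grip force at its end, in the units of the state.
- readout.get_state(): the state, without advancing time (a new reading comes with each control period).
- optics.grab_frame(name): name is "scene" or "top" or "wrist"; returns (picture, depth): 400x640x3 uint8, red, green, blue; 400x640 float32, m along the optical axis (not along the pixel's ray), 0 where there is no reading.
- optics.get_calibration(name): a dict with "fx", "fy", "cx", "cy" (pixels), "position" and "rotation" of the camera in the world. Camera axes: x right, y down, z forward; pixel columns grow to the right and rows downward; lengths in m; the calibration is good to about 2 mm. The wrist camera is an equidistant fisheye: a pixel r from the principal point sees the ray r / f radians off the axis. A picture is of the moment at which its call begins: read the wrist's pose just before it. get_calibration takes no time and is no camera call; for the wrist camera it gives the pose at the moment of the call.
- finish_job(): hands the job in; it is judged then, once.
Trained networks look in the newest picture that a camera, given by its name, has taken for a name from the list of things; names that differ only in an ending like _2 or _b are one class to them, and where a whole thing is asked for, a point or a joint stands for the part that bears it (a point fixed in the world has none). Each returns a list of dicts, best first, with "conf" (0 to 1); they miss things now and then, are a little off and sometimes report something else, mostly with a low value. They report only what shows in the picture. A call takes as long as a camera call.
- finder.find_in(camera, query): "position" ([x, y, z] in m, in the coordinates of the camera as it stood for that picture, good to about 4 mm: the middle of the surface that is visible of it).
The state is a dict: "clock": time; "joints": joint angles; "dq": joint speeds; "joint_efforts": joint torques, N m; "tcp_pos": TCP position; "eef_rot": TCP orientation; "contact_force": force on the tool from outside, world axes, zero at the start; "torque": the same for the moment, N m; "gripper_width": finger opening in m; "finger_force": force on a finger pad.
Only numpy, scipy, OpenCV 4.12 (cv2) and the standard library are available. Lean on these libraries where they do the work, as an engineer would, in place of code of your own. Each camera call takes 0.05 s, during which the arm holds its last target. There are 200 camera calls.

## Working session

There is one attempt and no reset: what is moved stays moved. The work goes in short steps, Python scripts to look and compute and a tool call to move; the robot and the scene stay as the last step left them, time stands still between calls to the robot, and variables do not carry over. Pictures are saved under pics/ and viewed, at most 10 in all, crops included, and the job is handed in when it is done.

Besides the shell and the picture viewer there is one more tool, called after ">>>" as name(argument=value, ...), one argument or row to a line, values as JSON. send_rows: Moves the arm, as the interface text tells. Its arguments: {"type":"object","properties":{"rows":{"type":"array","items":{"type":"array","items":{"type":"array","items":{"type":"number"}}}},"newtons":{"type":"number"}},"required":["rows"]}

```bash
mkdir -p pics
cat > h.py <<'E'
from rig import readout, optics, finish_job, finder
import numpy as np, cv2
def w(cam,p):
    c=optics.get_calibration(cam); return np.array(c["rotation"])@np.array(p)+np.array(c["position"])
E
python3 - <<'E'
from h import *
s=readout.get_state(); print(s["tcp_pos"],np.round(s["eef_rot"],3),s["clock"])
ims=[]
for cam in ("scene","top"):
    im,d=optics.grab_frame(cam); ims.append(im); c=optics.get_calibration(cam); print(cam,c["position"])
    for q in ["release_top","console_deck","cooker","key_cook","key_warm","cooker_lid","soy_bottle","mug","salt_jar","measuring_cup"]:
        for r in finder.find_in(cam,q)[:2]: 
            p=np.array(r["position"]); print(q,round(r["conf"],2),np.round(w(cam,p),3),np.round([c["fx"]*p[0]/p[2]+c["cx"],c["fy"]*p[1]/p[2]+c["cy"]]))
cv2.imwrite("pics/a.png",cv2.resize(np.vstack(ims),(480,600))[:,:,::-1])
cv2.imwrite("pics/top.png",ims[1][:,:,::-1])
E
```

```text
[ 0.20321348 -0.48342782  0.23012037] [[ 0.922  0.387 -0.001]
 [ 0.387 -0.922  0.002]
 [ 0.    -0.002 -1.   ]] 0.0
scene [1.46836095 0.87725341 1.21541344]
release_top 0.5 [0.451 0.181 0.224] [371. 204.]
cooker 0.61 [0.702 0.224 0.228] [336. 242.]
cooker_lid 0.65 [0.677 0.185 0.256] [333. 227.]
soy_bottle 0.49 [0.475 0.004 0.201] [333. 193.]
mug 0.76 [0.338 0.406 0.06 ] [430. 248.]
salt_jar 0.53 [ 0.345 -0.353  0.066] [297. 173.]
measuring_cup 0.85 [0.515 0.342 0.049] [391. 265.]
top [ 0.37659962 -0.03703707  1.47880444]
release_top 0.7 [0.446 0.17  0.223] [258. 224.]
console_deck 0.73 [0.604 0.157 0.25 ] [260. 170.]
console_deck 0.46 [ 0.463 -0.008  0.143] [317. 219.]
cooker 0.66 [0.603 0.156 0.25 ] [260. 171.]
soy_bottle 0.7 [ 0.462 -0.008  0.139] [317. 219.]
soy_bottle 0.28 [0.64  0.151 0.254] [261. 158.]
mug 0.7 [0.32  0.406 0.04 ] [198. 266.]
salt_jar 0.6 [ 0.333 -0.362  0.096] [428. 257.]
measuring_cup 0.7 [0.511 0.348 0.027] [216. 210.]
```

View pics/a.png

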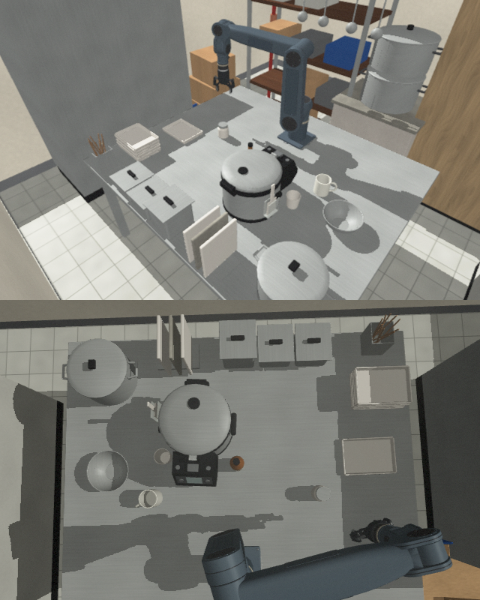

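The top view shows the cooker at the upper middle-left, with its console facing the robot and the soy bottle at the console's right. I'll enlarge the console and measure its yaw.

Run:
```python
from h import *
im,d=optics.grab_frame("top"); c=optics.get_calibration("top")
v,u=np.mgrid[:400,:640]; P=np.stack([(u-c["cx"])/c["fx"]*d,(v-c["cy"])/c["fy"]*d,d],-1)@np.array(c["rotation"]).T+np.array(c["position"])
X,Y,Z=P[...,0],P[...,1],P[...,2]
near=(d>0)&(np.hypot(X-.63,Y-.15)<.3)
m=near&(Z>.235)&(Z<.30)
(cx,cy),r=cv2.minEnclosingCircle(P[m][:,:2].astype(np.float32)); print("lid",cx,cy,r, P[m][:,:2].mean(0))
m=near&(Z>.204)&(Z<.219)&(X<.52)
q=P[m]; print(len(q),q.mean(0)); print("deck rect",cv2.minAreaRect(q[:,:2].astype(np.float32)))
m2=near&(Z>.219)&(Z<.229)&(X<.48)&(X>.4)&(Y>.1)&(Y<.23); print("pad",m2.sum(),P[m2].mean(0),cv2.minAreaRect(P[m2][:,:2].astype(np.float32)))
b=near&(np.abs(Y)<.07)&(X<.5)&(Z>.1); print("bottle",P[b].mean(0),P[b][:,2].max(),P[b].min(0),P[b].max(0))
cv2.imwrite("pics/b.png",cv2.resize(im[190:260,215:335],None,fx=6,fy=6,interpolation=2)[:,:,::-1])
```

```text
lid 0.6451406478881836 0.17657580971717834 0.17095635831356049 [0.6410664  0.16003768]
1356 [0.46185633 0.16374749 0.21203748]
deck rect ((0.4682386517524719, 0.12195286154747009), (0.2727241814136505, 0.10515816509723663), 88.5840072631836)
pad 160 [0.44967919 0.17045078 0.2238122 ] ((0.4558146893978119, 0.16783475875854492), (0.04539430886507034, 0.11728552728891373), 3.391267776489258)
bottle [ 0.46743319 -0.00326066  0.15373844] 0.21221004647934927 [ 0.44022592 -0.03229124  0.10032578] [0.49891533 0.02593606 0.21221005]
```

View pics/b.png

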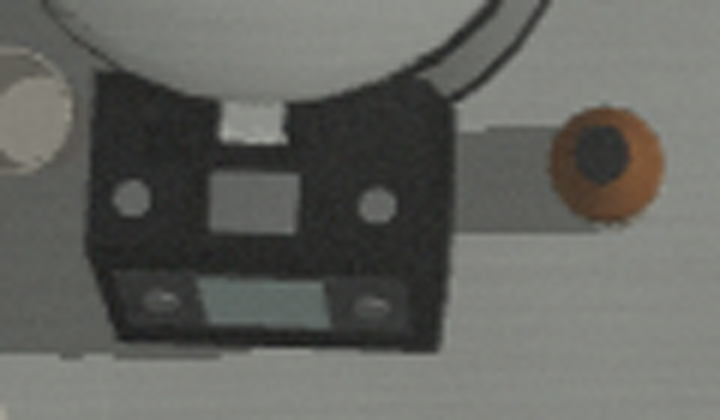

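The crop shows the grey pad at the centre (254,203), with the round keys at (132,197) and (378,205) and the hook at (252,122). That gives a cooker yaw of about -0.03 and a pad at about (0.446, 0.169). First I'll raise and turn the tool while closing the fingers.

>>> send_rows(
  rows=[
    [[0, 0, -0.01, -0.123, 255], [0, 0, -0.01, -0.123, 255], [0, 0, -0.01, -0.123, 255], [0, 0, -0.01, -0.123, 255], [0, 0, -0.01, -0.123, 255], [0, 0, -0.01, -0.123, 255], [0, 0, -0.01, -0.123, 255], [0, 0, -0.01, -0.123, 255], [0, 0, -0.01, -0.123, 255], [0, 0, -0.01, -0.123, 255], [0, 0, -0.01, -0.123, 255], [0, 0, 0, -0.123, 255]],
  ],
  newtons=20,
)

```text
clock: 2.15
tcp_pos: [0.2035, -0.4846, 0.3437]
eef_rot: [[-0.304, 0.953, 0.001], [0.953, 0.304, -0.004], [-0.004, -0.0, -1.0]]
contact_force: [0.3, 0.5, 0.4]
gripper_width: -0.0004
finger_force: 0.0
```

>>> send_rows(
  rows=[
    [[0, 0, 0, -0.123, 255], [0, 0, 0, -0.123, 255], [0, 0, 0, -0.123, 255], [0, 0, 0, -0.123, 255], [0, 0, 0, -0.123, 255], [0, 0, 0, -0.123, 255], [0, 0, 0, -0.123, 255], [0, 0, 0, -0.123, 255], [0, 0, 0, -0.123, 255], [0, 0, 0, -0.123, 255], [0, 0, 0, 0, 255]],
  ],
)

```text
clock: 3.07
tcp_pos: [0.2034, -0.484, 0.3413]
eef_rot: [[-0.999, 0.036, 0.0], [0.036, 0.999, -0.0], [-0.0, -0.0, -1.0]]
contact_force: [0.2, -1.4, -0.3]
gripper_width: -0.0002
finger_force: 0.0
```

>>> send_rows(
  rows=[
    [[-0.011, 0.0367, 0, 0, 255], [-0.011, 0.0367, 0, 0, 255], [-0.011, 0.0367, 0, 0, 255], [-0.011, 0.0367, 0, 0, 255], [-0.011, 0.0367, 0, 0, 255], [-0.011, 0.0367, 0, 0, 255], [-0.011, 0.0367, 0, 0, 255], [-0.011, 0.0367, 0, 0, 255], [-0.011, 0.0367, 0, 0, 255]],
  ],
)

```text
clock: 3.82
tcp_pos: [0.3149, -0.156, 0.3415]
eef_rot: [[-0.999, 0.042, 0.001], [0.042, 0.999, -0.001], [-0.001, -0.001, -1.0]]
contact_force: [1.4, 0.3, 0.3]
gripper_width: -0.0
finger_force: 0.0
```

>>> send_rows(
  rows=[
    [[-0.011, 0.0367, 0, 0, 255], [-0.011, 0.0367, 0, 0, 255], [-0.011, 0.0367, 0, 0, 255], [-0.011, 0.0367, 0, 0, 255], [-0.011, 0.0367, 0, 0, 255], [-0.011, 0.0367, 0, 0, 255], [-0.011, 0.0367, 0, 0, 255], [-0.011, 0.0367, 0, 0, 255], [-0.011, 0.0367, 0, 0, 255], [0, 0, 0, 0, 255], [0, 0, 0, 0, 255]],
  ],
)

```text
clock: 4.73
tcp_pos: [0.4261, 0.1702, 0.3404]
eef_rot: [[-0.999, 0.036, -0.002], [0.036, 0.999, -0.001], [0.002, -0.001, -1.0]]
contact_force: [-1.0, -0.6, 0.2]
gripper_width: 0.0003
finger_force: 0.0
```

Run:
```python
from h import *
s=readout.get_state(); print(s["tcp_pos"],s["joints"],s["clock"])
im,d=optics.grab_frame("wrist"); c=optics.get_calibration("wrist"); print(c)
for r in finder.find_in("wrist","release_top"): print(r["conf"],r["position"],w("wrist",r["position"]))
for q in("key_cook","key_warm"):
  for r in finder.find_in("wrist",q)[:2]: print(q,r["conf"],w("wrist",r["position"]))
def px(p):
    a=np.array(c["rotation"]).T@(np.array(p)-np.array(c["position"])); t=np.arctan2(np.hypot(a[0],a[1]),a[2]); h=np.hypot(a[0],a[1]); return c["cx"]+c["fx"]*t*a[0]/h,c["cy"]+c["fy"]*t*a[1]/h
print("pad px",px([.446,.169,.224]),"tcp px",px(s["tcp_pos"]))
cv2.imwrite("pics/c.png",im[:,:,::-1])
```

```text
[0.42609503 0.17023613 0.34040867] [ 2.33945376e-01 -6.25308522e-02  2.10764104e-01  1.84614501e+00
 -2.45403971e-04  2.70243554e-01] 4.7333
{'fx': 309.70691628693146, 'fy': 309.70691628693146, 'cx': 322.35614302804566, 'cy': 201.76564517241087, 'position': array([0.3409432 , 0.17201319, 0.48478671]), 'rotation': array([[ 0.03859689,  0.94410351,  0.32738179],
       [ 0.99925417, -0.03608037, -0.01375916],
       [-0.00117802,  0.32766868, -0.94479196]])}
0.59 [0.0051, 0.0122, 0.2809] [0.44471371 0.17204045 0.22381483]
key_cook 0.64 [0.45373136 0.2282729  0.21979161]
key_warm 0.84 [0.44398072 0.11174574 0.22523744]
key_warm 0.41 [0.45612594 0.00511764 0.1336072 ]
pad px (np.float64(323.8450192292082), np.float64(217.0183486494266)) tcp px (np.float64(325.4824845592145), np.float64(263.41711465218884))
```

View pics/c.png

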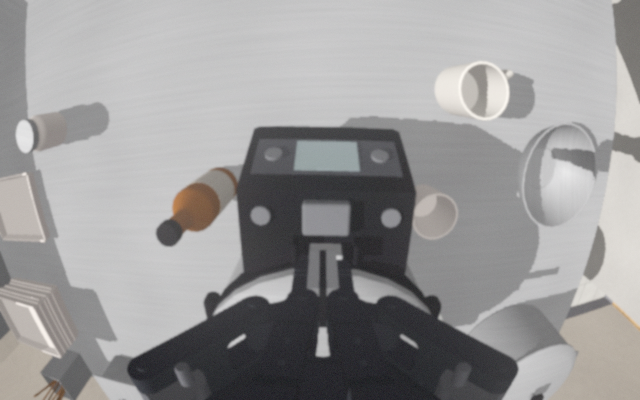

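The wrist view shows the pad at (326,217), which matches the prediction of (324,217). I'll move over it and descend to just above.

>>> send_rows(
  rows=[
    [[-0.004, 0, 0.02, 0, 255], [-0.004, 0, 0.02, 0, 255], [-0.004, 0, 0.02, 0, 255], [-0.004, 0, 0.02, 0, 255], [0, 0, 0.015, 0, 255], [0, 0, 0.01, 0, 255], [0, 0, 0, 0, 255], [0, 0, 0, 0, 255]],
  ],
)

```text
clock: 5.6
tcp_pos: [0.4419, 0.1672, 0.2366]
eef_rot: [[-0.999, 0.04, -0.0], [0.04, 0.999, -0.0], [0.0, -0.0, -1.0]]
contact_force: [0.8, 0.3, 0.6]
gripper_width: -0.0003
finger_force: 0.0
```

>>> send_rows(
  rows=[
    [[0, 0.001, 0.006, 0, 255], [0, 0.001, 0.004, 0, 255], [0, 0, 0.003, 0, 255], [0, 0, 0.002, 0, 255], [0, 0, 0.002, 0, 255], [0, 0, 0.001, 0, 255], [0, 0, 0, 0, 255]],
  ],
)

```text
clock: 6.18
tcp_pos: [0.4427, 0.1702, 0.219]
eef_rot: [[-0.999, 0.038, 0.002], [0.038, 0.999, 0.0], [-0.002, 0.001, -1.0]]
contact_force: [-0.7, -0.2, 3.5]
gripper_width: -0.0
finger_force: 2.1
```

Contact force is 3.5 N. I'll go 2.5 mm further, then draw back up and toward the robot.

>>> send_rows(
  rows=[
    [[0, 0, 0.0015, 0, 255], [0, 0, 0.001, 0, 255], [0, 0, 0, 0, 255]],
  ],
)

```text
clock: 6.43
tcp_pos: [0.4427, 0.1702, 0.2162]
eef_rot: [[-0.999, 0.038, 0.001], [0.038, 0.999, 0.001], [-0.001, 0.001, -1.0]]
contact_force: [0.3, 0.8, 5.1]
gripper_width: -0.0001
finger_force: 2.6
```

>>> send_rows(
  rows=[
    [[0, 0, -0.01, 0, 255], [0.02, 0, -0.02, 0, 255], [0.03, 0, -0.02, 0, 255], [0.03, 0, -0.02, 0, 255], [0.03, 0, -0.02, 0, 255], [0.02, 0, -0.01, 0, 255], [0, 0, 0, 0, 255], [0, 0, 0, 0, 255], [0, 0, 0, 0, 255], [0, 0, 0, 0, 255], [0, 0, 0, 0, 255], [0, 0, 0, 0, 255]],
  ],
)

```text
clock: 7.43
tcp_pos: [0.3125, 0.1747, 0.3147]
eef_rot: [[-0.999, 0.038, -0.002], [0.038, 0.999, -0.001], [0.002, -0.001, -1.0]]
contact_force: [0.0, 0.9, -0.4]
gripper_width: 0.0
finger_force: 0.0
```

Run:
```python
from h import *
im,d=optics.grab_frame("scene"); print(readout.get_state()["clock"])
cv2.imwrite("pics/d.png",im[:,:,::-1])
```

```text
7.4833
```

View pics/d.png

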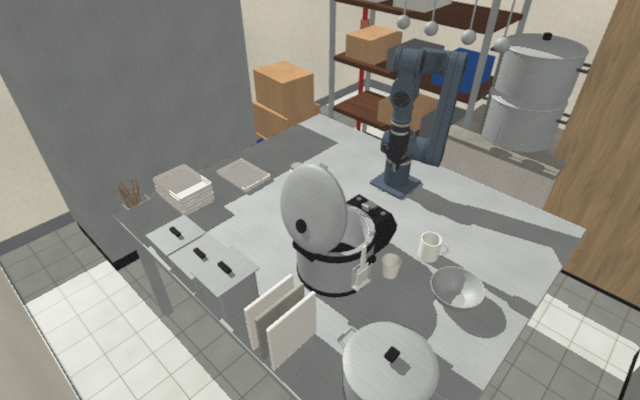

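The lid at (313,210) is swinging up and the other things are in place. I'll wait for it to open fully.

>>> send_rows(
  rows=[
    [[0, 0, 0, 0, 255], [0, 0, 0, 0, 255], [0, 0, 0, 0, 255], [0, 0, 0, 0, 255], [0, 0, 0, 0, 255], [0, 0, 0, 0, 255], [0, 0, 0, 0, 255], [0, 0, 0, 0, 255], [0, 0, 0, 0, 255], [0, 0, 0, 0, 255], [0, 0, 0, 0, 255], [0, 0, 0, 0, 255]],
  ],
)

```text
clock: 8.48
tcp_pos: [0.3124, 0.1749, 0.3158]
eef_rot: [[-0.999, 0.038, 0.0], [0.038, 0.999, -0.0], [-0.0, -0.0, -1.0]]
contact_force: [-1.5, -0.7, -0.1]
gripper_width: 0.0002
finger_force: 0.0
```

>>> send_rows(
  rows=[
    [[0, 0, 0, 0, 255], [0, 0, 0, 0, 255], [0, 0, 0, 0, 255], [0, 0, 0, 0, 255], [0, 0, 0, 0, 255], [0, 0, 0, 0, 255], [0, 0, 0, 0, 255], [0, 0, 0, 0, 255], [0, 0, 0, 0, 255], [0, 0, 0, 0, 255], [0, 0, 0, 0, 255], [0, 0, 0, 0, 255]],
  ],
)

```text
clock: 9.48
tcp_pos: [0.3123, 0.175, 0.3158]
eef_rot: [[-0.999, 0.038, 0.0], [0.038, 0.999, 0.0], [-0.0, 0.0, -1.0]]
contact_force: [0.3, -0.3, 0.1]
gripper_width: 0.0001
finger_force: 0.0
```

>>> send_rows(
  rows=[
    [[0, 0, 0, 0, 255], [0, 0, 0, 0, 255], [0, 0, 0, 0, 255], [0, 0, 0, 0, 255], [0, 0, 0, 0, 255], [0, 0, 0, 0, 255], [0, 0, 0, 0, 255], [0, 0, 0, 0, 255], [0, 0, 0, 0, 255], [0, 0, 0, 0, 255], [0, 0, 0, 0, 255], [0, 0, 0, 0, 255]],
  ],
)

```text
clock: 10.48
tcp_pos: [0.3124, 0.1749, 0.3158]
eef_rot: [[-0.999, 0.038, 0.0], [0.038, 0.999, -0.0], [-0.0, -0.0, -1.0]]
contact_force: [-0.0, 0.4, -0.9]
gripper_width: 0.0001
finger_force: 0.0
```

Run:
```python
from h import *
im,d=optics.grab_frame("scene"); t,dt=optics.grab_frame("top"); print(readout.get_state()["clock"])
c=optics.get_calibration("top")
v,u=np.mgrid[:400,:640]; P=np.stack([(u-c["cx"])/c["fx"]*dt,(v-c["cy"])/c["fy"]*dt,dt],-1)@np.array(c["rotation"]).T+np.array(c["position"])
m=(dt>0)&(abs(P[...,1]-.16)<.2)&(P[...,0]>.6)&(P[...,0]<1)&(P[...,2]>.26); q=P[m]; print("lid top z",q[:,2].max(), q[q[:,2]>q[:,2].max()-.01].mean(0))
# lid disk plane: strip about centre line
s=q[abs(q[:,1]-.155)<.04]; print(s[:,0].min(),s[:,0].max(),np.polyfit(s[:,2],s[:,0],1))
cv2.imwrite("pics/e.png",np.vstack([cv2.resize(im[120:320,200:520],(480,300)),cv2.resize(t[90:290,130:450],(480,300))])[:,:,::-1])
```

```text
10.5833
lid top z 0.5346285164562266 [0.7373301  0.15704328 0.53057879]
0.7340385332153396 0.7906944860905974 [-0.14786387  0.8209449 ]
```

View pics/e.png

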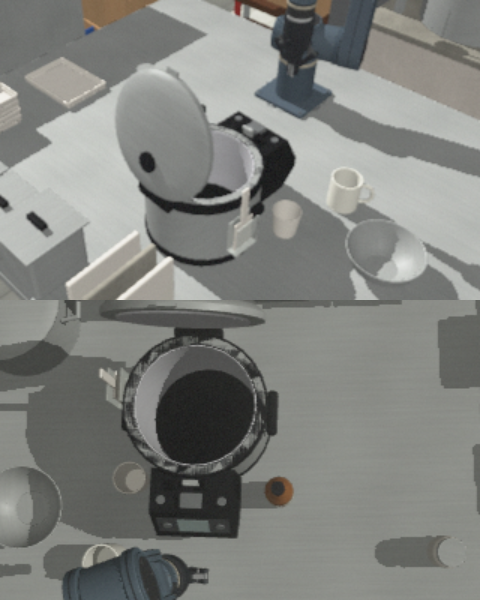

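The lid stands fully open, with its top at 0.53 m. The pad is free and nothing else has moved.

```bash
python3 -c "
from h import *
print(finish_job())"
```

```text
the job is handed in; nothing more can be done
None
```

I pressed the release pad with about 5 N and drew back; the lid swung fully open (top edge at 0.53 m), nothing else appeared to move in the pictures, and the job is handed in, with no verdict returned.

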